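# Free the stuck cup from its slanted holder

### The job

The steel cup is stuck, nested in the slanted bench holder with its two ears caught under spring clips. Grip it by the wall of its rim, twist it anticlockwise (as seen looking into its mouth) until both ears are out from under the clips, pull it straight out of the holder, and stand it gently upright, wholly on the round rubber mat. Do not drop it, and leave the small flask, the two screw caps, the dish and the glue stick where they are.

Things in the scene. Friction and masses are not known exactly. Their poses are not given: they have to be found in the camera images.
- cup: Loose thick-walled steel cup, 0.16 kg, 80 mm tall, hollow to z = 6 mm. Origin: centre of its foot's underside; z up its axis, out of the mouth. It tapers from 56 mm diameter at the foot to 65 mm at z = 40 mm; above is a straight rim band to z = 80 mm, 76 mm outside, 60 mm inside diameter (wall 8 mm). At the start it is fully down in the holder, axes parallel to the holder's, band 40 mm proud.
- cup_rim (a point): Centre of the cup's mouth at rim height, 80 mm up the cup's axis from its origin.
- cup_ear (a point): Outer end of the cup's +y ear, 50 mm from its axis, 42.5 mm up. Two flat ears stick out at the cup's +y and -y, at z = 40 to 45 mm, 14 mm wide.
- holder: Fixed white outer cup with a round flange, 116 mm wide, leaning 30 degrees from upright, on a fixed foot plate 130 x 120 x 10 mm. Origin: centre of its 71 mm opening (42 mm deep) at the flange's top face, 88 mm above the worktop; z points out of the mouth along its axis, the way to pull; -x is its lower side (towards the robot), +x its upper side, y is level.
- holder_clip (a point): Top middle of the small steel spring clip at the holder's +y, 48.5 mm from its axis, 8 mm above the flange; its twin is at -y. Each presses on one ear with about 2 N, rises only 2 mm, and has a stop at its clockwise end; its anticlockwise end is open. Turning the cup about 25 degrees anticlockwise (positive about the holder's z) clears both ears, 35 is safe. No part of holder or clip is more than 12 mm above the flange.
- mat: Fixed round black rubber mat, 150 mm diameter, 4 mm thick, lying on the worktop. Origin: centre of its underside.
- flask_small: Small conical glass flask, 45 mm wide, 62 mm tall, standing between holder and mat; origin under its foot. Leave it alone.
- cap_a: Screw cap, 46 mm wide, 16 mm high, on the left of the worktop; leave it alone.
- cap_b: Another such screw cap beside it; leave it alone.
- petri_1: Flat round lidded dish, 60 mm wide, 15 mm high, behind the work; leave it alone.
- glue_stick: Upright stick, 26 mm diameter, 108 mm tall, behind the work; leave it alone.

How it is judged (in metres and radians):
On the way, in this order (a step that is already met when the one before it is completed fails the run):
1. the cup is turned out of the clips while still down in the holder (angle between the y axis of cup and the y axis of holder, either way round above 0.33 rad and z of cup in the frame of holder below -0.028 m and distance between cup and holder below 0.05 m), for 0.02 s.
2. the cup is pulled clear of the holder (distance between cup and holder above 0.06 m), for 0.02 s.
At the end, for the whole second after the job is handed in: The cup stands upright (within 4.5 degrees, mouth up) and at rest on the rubber mat, its whole foot on it (centre within 47 mm of the mat's centre), released (horizontal distance between cup and mat below 0.047 m and angle between cup's own z axis and vertical below 0.08 rad and z of cup in the frame of mat below 0.007 m and linear speed of cup below 0.02 m/s); the robot touches nothing.
It fails at once if the cup is dropped (it falls faster than 0.5 m/s with no finger on it) (linear speed of cup above 0.5 m/s and contact force between the fingers and cup below 0.1 N).
It fails at once if a bystander is moved by more than 30 mm or tipped over (distance of any of flask_small, cap_a, cap_b, petri_1, glue_stick from where it was at the start of the episode above 0.03 m or angle between any of flask_small, glue_stick's own z axis and vertical above 0.5 rad).
It also fails if it takes over 45 s, if anything falls off the work surface, if the arm or the gripper's body presses on something with over 40 N, if the wrist force passes 120 N, or if a joint passes its speed limit or range.

### The arm

A 6-joint arm with a two-finger parallel gripper is mounted at the origin on a cart in front of the work surface, level with it; the furniture and walls round the work are solid. World frame = base frame: x ahead of the robot, y to its left, z up, the work surface at z = 0. Lengths are in mm, angles in rad, forces in N, time in s.
With the tool pointing down it reaches from about 275 to 1000 mm from the base axis. Payload 8.4 kg.
Tool frame: the origin (TCP) lies at the very end of the fingers, on their centre line; the grasp point (between the pads) lies 19 mm behind it (r.pinch_z is the distance from the TCP to the grasp point, in mm); z points along the fingers, y is the line along which they close (so a half turn about z gives the same grasp; the last joint's range is limited). The gripper opens to 85 mm and grips with 20 to 120 N. Pads are 22 mm wide; open, the fingers measure 114 mm over their backs; the gripper's body (76 mm by 85 mm) begins 54 mm behind the grasp point. The pads swing forward as they close: fully open they stand 13 mm farther back than shut.
Start: joints at [1.132, 0.353, 1.633, -0, 1.155, -0.002], TCP at [264.4, 566.322, 231.281] pointing down, gripper open.
Joint ranges: [-2.63, 2.63], [-0.92, 2.1], [0.06, 2.66], [-1.3, 4.44], [0, 2.69], [-3.02, 3.02]. Speed limits (rad/s): [2.22, 2.22, 2.79, 3.14, 3.14, 3.14].

### API

Orientations are given as [roll, pitch, yaw] about the fixed x, y, z axes, in that order (R = Rz(yaw) Ry(pitch) Rx(roll)).
In Python, from rig import r gives the robot as it stands.
- The arm moves only by the tool carry_out, never from a script. Its argument "series" is a list of rows, each a list of 7 numbers: the turn, a rotation vector about the tool's x, y, z as a fraction of full scale, then the shift along the tool's x, y, z as a fraction of full scale, then the gripper command: -1 is fully open, 1 is shut, values between are in proportion. A call has 1 to 8 rows; each row is the pose to reach, as a shift and turn from the pose commanded when the call began, along the tool's axes at that moment, turning the shorter way round; what a row does not reach only later rows make up. Full scale, the value 1, is 0.25 m for a shift and pi rad for a turn. A row lasts 1/8 s, in which the tool goes at most 62.5 mm and 10.7 degrees, less where a joint would pass 70% of its speed; a pose out of reach is approached as far as the arm can. A call with a number of a shift or a turn outside -1 to 1 is refused whole. A call with a gripper value outside its range is refused whole. The fingers move at their own pace and stop on an object; "force" is the grip in N (left out, the last holds). Time passes only in rows, so rows that repeat a pose let the fingers close. It gives the time, the measured TCP pose, the force, the opening and the grip force at its end, in the units of the state.
- r.sense(): the state, without advancing time (a new reading comes with each control period).
- r.grab_frame(name): name is "side" or "top" or "wrist"; returns the picture (420x560x3 uint8, red, green, blue); there is no depth.
- r.get_calibration(name): a dict with "K" (3x3 intrinsics, pixels), "pose" (4x4, takes a point from camera to world coordinates). Camera axes: x right, y up, looking along -z (the intrinsics and any distortion apply to the point x, -y, -z); pixel columns grow to the right and rows downward; lengths in mm; the calibration is good to about 2 mm. A picture is of the moment at which its call begins: read the wrist's pose just before it. get_calibration takes no time and is no camera call; for the wrist camera it gives the pose at the moment of the call.
- r.sign_off(): hands the job in; it is judged then, once.
Trained networks look in the newest picture that a camera, given by its name, has taken for a name from the list of things; names that differ only in an ending like _2 or _b are one class to them, and where a whole thing is asked for, a point or a joint stands for the part that bears it (a point fixed in the world has none). Each returns a list of dicts, best first, with "score" (0 to 1); they miss things now and then, are a little off and sometimes report something else, mostly with a low value. They report only what shows in the picture. A call takes as long as a camera call.
- r.silhouettes(camera, label): "region" (420x560 bool, what is visible of it) and "position" ([row, column] in pixels, amid what is visible of it).
The state is a dict: "clock": time; "qpos": joint angles; "qvel": joint speeds; "joint_efforts": joint torques, N m; "eef_pos": TCP position; "tcp_rot": TCP orientation; "contact_force": force on the tool from outside, world axes, zero at the start; "wrist_torque": the same for the moment, N m; "opening": opening from 0.0 (shut) to 1.0 (fully open); "grasp_force": force on a finger pad.
Only numpy, scipy, OpenCV 4.12 (cv2) and the standard library are available. Lean on these libraries where they do the work, as an engineer would, in place of code of your own. Each camera call takes 0.05 s, during which the arm holds its last target. There are 200 camera calls.

## Working session

There is one attempt and no reset: what is moved stays moved. The work goes in short steps, Python scripts to look and compute and a tool call to move; the robot and the scene stay as the last step left them, time stands still between calls to the robot, and variables do not carry over. Pictures are saved under pics/ and viewed, at most 10 in all, crops included, and the job is handed in when it is done.

Besides the shell and the picture viewer there is one more tool, called by a JSON object that holds its "name" and its "arguments", one argument or row to a line. carry_out: Moves the arm, as the interface text tells. Its arguments: {"type":"object","properties":{"series":{"type":"array"},"force":{"type":"number"}},"required":["series"]}

```bash
mkdir -p pics; ls
cat > h.py <<'E'
import numpy as np, cv2
from scipy.spatial.transform import Rotation as R
from rig import r
def ray(cam,px,cal=None):
    c=cal or r.get_calibration(cam); K=np.array(c["K"]);P=np.array(c["pose"])
    d=np.linalg.inv(K)@[px[1],px[0],1.]; d=P[:3,:3]@[d[0],-d[1],-d[2]]
    return P[:3,3],d/np.linalg.norm(d)
def onz(cam,px,z,cal=None):
    o,d=ray(cam,px,cal); return o+d*(z-o[2])/d[2]
def proj(cam,X,cal=None):
    c=cal or r.get_calibration(cam); K=np.array(c["K"]);P=np.array(c["pose"])
    p=(np.atleast_2d(X)-P[:3,3])@P[:3,:3]; p=p*[1,-1,-1]; q=p@K.T
    return q[:,:2]/q[:,2:]   # col,row
def tri(a,b):
    (o1,d1),(o2,d2)=a,b
    s=np.linalg.lstsq(np.c_[d1,-d2],o2-o1,rcond=None)[0]
    return (o1+s[0]*d1+o2+s[1]*d2)/2, np.linalg.norm(o1+s[0]*d1-o2-s[1]*d2)
E
python3 - <<'E'
from h import *
np.set_printoptions(precision=1,suppress=True)
ims=[]
for c in("top","side"):
    im=r.grab_frame(c);ims.append(im);cal=r.get_calibration(c)
    print(c,[k for k in cal],np.array(cal["pose"])[:3,3])
    cv2.imwrite(f"pics/{c}0.png",im[...,::-1])
    for l in("cup","cup_rim","cup_ear","holder","holder_clip","mat","flask_small","glue_stick"):
        for d in r.silhouettes(c,l)[:2]:
            print(c,l,round(d["score"],2),np.array(d["position"]),d["region"].sum(), onz(c,d["position"],0 if l!="cup" else 100))
print(r.sense()["clock"],r.sense()["tcp_rot"],r.pinch_z)
E
```

```text
pics
top ['K', 'pose'] [ 326.1   90.9 1354.2]
top cup 0.78 [230.8 224.1] 818 [488.1 214.8 100. ]
top cup_rim 0.76 [231.6 227.6] 783 [498.9 215.    0. ]
top cup_ear 0.56 [229.5 227.2] 778 [504.8 216.2   0. ]
top holder 0.66 [213.6 234.1] 636 [549.8 198.    0. ]
top holder_clip 0.61 [212.4 230.5] 697 [553.1 208.2   0. ]
top mat 0.74 [221.8 376.2] 2166 [ 529.9 -200.4    0. ]
top mat 0.72 [214.6 231.3] 538 [546.9 205.8   0. ]
top flask_small 0.62 [214.4 308.9] 173 [549.3 -11.6   0. ]
top flask_small 0.53 [255.4 189. ] 219 [432.  319.5   0. ]
top glue_stick 0.6 [161.6 344.6] 155 [ 703.4 -114.5    0. ]
side ['K', 'pose'] [  574.3 -1096.8   728.8]
side cup 0.8 [181.4 255.1] 546 [487.6 208.2 100. ]
side cup_rim 0.71 [177.6 253.9] 563 [468.6 443.3   0. ]
side cup_ear 0.79 [174.2 259.8] 506 [486.1 468.1   0. ]
side cup_ear 0.69 [247.2 329.7] 327 [677.1  37.6   0. ]
side holder 0.66 [193.9 270.6] 532 [523.8 330.    0. ]
side mat 0.79 [312.1 268.9] 2710 [ 533.3 -209.4    0. ]
side flask_small 0.64 [251.2 277.9] 343 [549.1  21.2   0. ]
side glue_stick 0.92 [262.7 340.2] 556 [697.  -30.3   0. ]
0.9 [-3.1  0.   2.7] 18.700000000000003
```

Run:
```python
import cv2,numpy as np
a=cv2.imread("pics/top0.png");b=cv2.imread("pics/side0.png")
A=cv2.resize(a[170:290,170:300],None,fx=3,fy=3,interpolation=3)
B=cv2.resize(b[140:260,210:340],None,fx=3,fy=3,interpolation=3)
cv2.imwrite("pics/c0.png",np.hstack([A,B]))
```

```text
(no output)
```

View pics/c0.png

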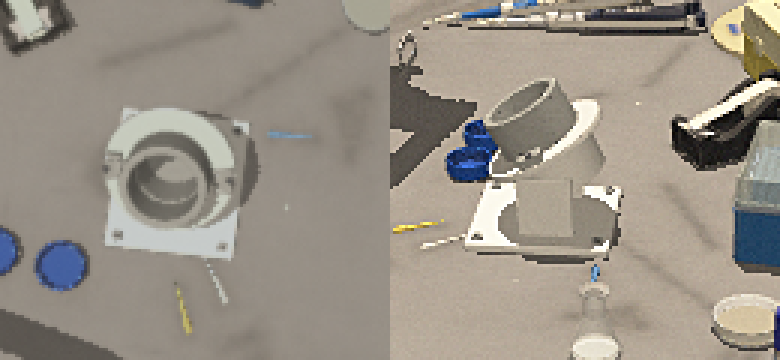

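View pics/top0.png

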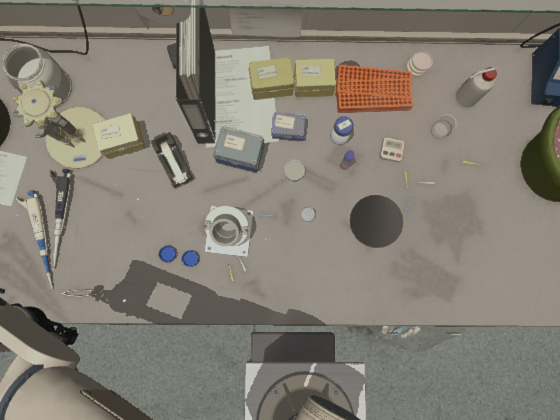

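```bash
cat >> h.py <<'E'
def tool():
    s=r.sense(); return np.array(s["eef_pos"]),R.from_euler("xyz",s["tcp_rot"]).as_matrix()
def hold(yaw):  # holder rotation
    return R.from_euler("zy",[yaw,-np.pi/6]).as_matrix()
def rel(p,M,p0=None,M0=None):
    "row numbers for target TCP p, rotation M"
    if p0 is None: p0,M0=tool()
    return np.round(np.r_[R.from_matrix(M0.T@M).as_rotvec()/np.pi,M0.T@(p-p0)/250],4)
def gp(H,C,phi,h):
    "tool pose: TCP h above flange on the wall at angle phi, y outward, z down axis"
    c,s=np.cos(phi),np.sin(phi)
    y=np.array([c,s,0]);z=np.array([0,0,-1.]);x=np.cross(y,z)
    return C+H@(34*y+[0,0,h]),H@np.c_[x,y,z]
E
python3 - <<'E'
from h import *
np.set_printoptions(precision=3,suppress=True)
t=ray("top",(232.3,224.5));s=ray("side",(172.7,255.7))
print(onz("top",(232.3,224.5),122.6),tri(t,s))
pc=[onz("top",(170+y/3,170+x/3),10) for x,y in((123,108),(250,120),(235,260),(106,245))];print(np.array(pc))
p0,M0=tool();P=np.array(r.get_calibration("wrist")["pose"])
print("cam in tool",M0.T@(P[:3,3]-p0),"\n",M0.T@P[:3,:3],r.get_calibration("wrist")["K"])
yaw=np.radians(-6);H=hold(yaw);rim=onz("top",(232.3,224.5),122.6);C=rim-H[:,2]*40
print("C",C)
p,M=gp(H,C,0,190);print(p,rel(p,M))
E
```

```text
[481.403 211.501 122.6  ] (array([485.603, 212.065, 122.891]), np.float64(8.475422551885048))
[[569.01  261.921  10.   ]
 [558.746 143.981  10.   ]
 [428.959 155.682  10.   ]
 [441.774 273.584  10.   ]]
cam in tool [  82.07     0.193 -141.974] 
 [[ 0.001  0.947  0.322]
 [ 1.    -0.    -0.001]
 [-0.001  0.322 -0.947]] [[366.107   0.    278.36 ]
 [  0.    366.107 210.393]
 [  0.      0.      1.   ]]
C [501.403 211.501  87.959]
[435.686 207.947 269.411] [-0.155 -0.087  0.385 -1.227 -1.009 -0.152]
```

```bash
sed -i 's/"zy"/"ZY"/' h.py
python3 - <<'E'
from h import *
np.set_printoptions(precision=3,suppress=True)
yaw=-0.089;H=hold(yaw);rim=onz("top",(232.3,224.5),122.6);C=rim-H[:,2]*40
print("C",C)
p,M=gp(H,C,0,190);print(p,rel(p,M))
E
```

```text
C [501.324 209.724  87.959]
[436.028 215.551 269.504] [-0.145 -0.102  0.38  -1.216 -0.981 -0.153]
```

{"name": "carry_out", "arguments": {
  "series": [
    [-0.085,-0.06,0.23,-0.73,-0.59,-0.09,0],
    [-0.085,-0.06,0.23,-0.73,-0.59,-0.09,0],
    [-0.085,-0.06,0.23,-0.73,-0.59,-0.09,0],
    [-0.085,-0.06,0.23,-0.73,-0.59,-0.09,0.3],
    [-0.085,-0.06,0.23,-0.73,-0.59,-0.09,0.3]
  ]
}}

```text
clock: 1.52
eef_pos: [367.7, 352.6, 254.2]
tcp_rot: [2.829, 0.078, 1.958]
contact_force: [-0.1, 0.8, 0.0]
opening: 0.35
grasp_force: 0.0
```

Run:
```python
from h import *
np.set_printoptions(precision=3,suppress=True)
H=hold(-.089);C=np.array([501.3,209.7,88]);p,M=gp(H,C,0,190);print(p,rel(p,M),r.sense()["qpos"],r.sense()["eef_pos"],r.sense()["clock"])
```

```text
[436.004 215.527 269.545] [-0.06  -0.039  0.149 -0.614  0.048  0.001] [ 0.908  0.028  2.029 -0.288  0.868  0.672] [367.673 352.582 254.159] 1.525
```

{"name": "carry_out", "arguments": {
  "series": [
    [-0.06,-0.039,0.149,-0.614,0.048,0,0.3],
    [-0.06,-0.039,0.149,-0.614,0.048,0,0.3],
    [-0.06,-0.039,0.149,-0.614,0.048,0,0.3],
    [-0.06,-0.039,0.149,-0.614,0.048,0,0.3],
    [-0.06,-0.039,0.149,-0.614,0.048,0,0.3]
  ]
}}

```text
clock: 2.15
eef_pos: [436.4, 219.5, 269.6]
tcp_rot: [2.621, -0.001, 1.489]
contact_force: [-0.2, 0.6, -0.1]
opening: 0.352
grasp_force: 0.0
```

```bash
cat > look.py <<'E'
from h import *
import sys
np.set_printoptions(precision=3,suppress=True)
n,yaw,*C=sys.argv[1:];H=hold(float(yaw));C=np.array(C,float)
cal=r.get_calibration("wrist");im=r.grab_frame("wrist")[...,::-1].copy()
np.savez("pics/"+n,pose=cal["pose"],K=cal["K"]);cv2.imwrite(f"pics/{n}_raw.png",im)
a=np.linspace(0,2*np.pi,90)
for rad,z,col in((38,40,(0,0,255)),(30,40,(0,255,0)),(58,0,(255,0,255))):
    q=proj("wrist",C+np.c_[rad*np.cos(a),rad*np.sin(a),0*a+z]@H.T,cal)
    cv2.polylines(im,[np.int32(q*8)],True,col,1,cv2.LINE_AA,3)
for y in(48.5,-48.5):
    q=proj("wrist",C+H@[0,y,8],cal)[0];cv2.circle(im,tuple(np.int32(q)),3,(0,255,255),-1)
cv2.imwrite(f"pics/{n}.png",im)
s=r.sense();print(s["eef_pos"],s["tcp_rot"],s["qpos"],s["clock"])
E
python3 look.py w1 -.089 501.3 209.7 88
```

```text
[436.417 219.72  269.597] [ 2.621 -0.001  1.489] [ 0.715 -0.085  2.168 -0.546  0.755  1.143] 2.2
```

View pics/w1.png

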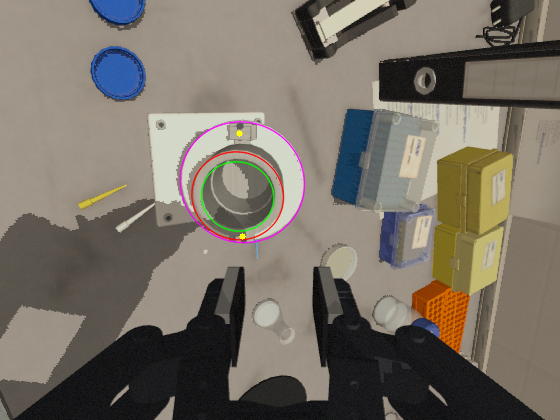

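```bash
python3 -c "
import cv2,numpy as np
f=lambda n:cv2.resize(cv2.imread(n)[105:255,145:315],None,fx=2.35,fy=2.35,interpolation=2)
f=lambda n:cv2.resize(cv2.imread(n)[110:250,170:312],(400,394),interpolation=2)
cv2.imwrite('pics/c1.png',np.hstack([f('pics/w1.png'),f('pics/w1_raw.png')]))"
```

```text
(no output)
```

View pics/c1.png

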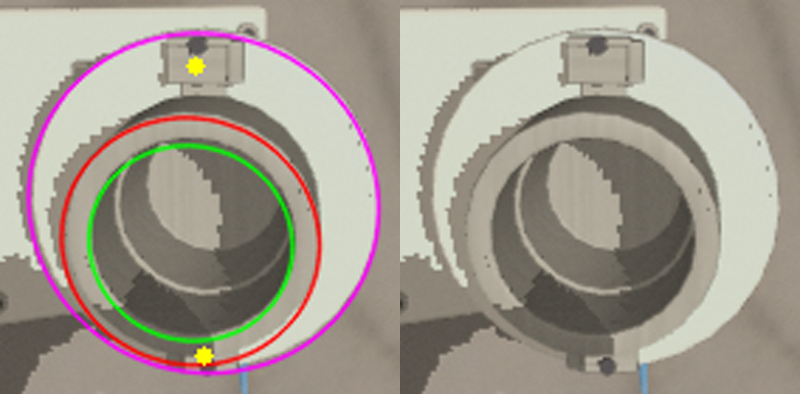

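```bash
cat > to.py <<'E'
from h import *
import sys
np.set_printoptions(precision=4,suppress=True)
H=hold(-.089);C=np.array([501.5,210.9,88])
p0,M0=tool()
for a in sys.argv[1:]:
    phi,h=map(float,a.split(","));print(a,rel(*gp(H,C,np.radians(phi),h),p0,M0))
l=H.T@(p0-C);print("local",l,"err",rel(*gp(H,C,np.arctan2(l[1],l[0]),l[2])))
s=r.sense();print(s["eef_pos"],s["qpos"],s["opening"],s["contact_force"],s["clock"])
E
python3 to.py 0,65 0,15
```

```text
0,65 [-0.0008 -0.0013  0.0019 -0.014   0.0013  0.5002]
0,15 [-0.0008 -0.0013  0.0019 -0.0149  0.0018  0.7002]
local [ 33.9793   3.     190.0725] err [-0.0008 -0.0013 -0.0262 -0.     -0.0004  0.    ]
[436.417  219.7196 269.5973] [ 0.7154 -0.0845  2.1675 -0.546   0.7547  1.1432] 0.3509162085235549 [-0.682   0.4883 -0.2703] 2.2
```

{"name": "carry_out", "arguments": {
  "series": [
    [-0.001,-0.001,0.002,-0.014,0.001,0.25,0.3],
    [-0.001,-0.001,0.002,-0.014,0.001,0.48,0.3],
    [-0.001,-0.001,0.002,-0.014,0.001,0.48,0.3],
    [-0.001,-0.001,0.002,-0.014,0.001,0.48,0.3]
  ]
}}

```text
clock: 2.7
eef_pos: [495.9, 210.9, 166.0]
tcp_rot: [2.617, -0.001, 1.48]
contact_force: [-0.6, 0.4, 0.3]
opening: 0.349
grasp_force: 0.0
```

```bash
python3 look.py w2 -.089 501.5 210.9 88; python3 to.py 0,40 0,15
python3 - <<'E'
from h import *
H=hold(-.089);C=np.array([501.5,210.9,88])
E
```

```text
[496.163 211.18  167.03 ] [ 2.615 -0.002  1.48 ] [ 0.604  0.157  2.202 -0.762  0.482  1.327] 2.75
0,40 [ 0.0008 -0.0003 -0.0007  0.0006 -0.0039  0.1244]
0,15 [ 0.0008 -0.0003 -0.0007  0.0005 -0.0041  0.2244]
local [34.8895 -0.1952 71.1121] err [ 0.0008 -0.0003  0.0011  0.     -0.0036 -0.    ]
[496.163  211.1803 167.0296] [ 0.6045  0.1567  2.2024 -0.7623  0.4821  1.3273] 0.35100891223512565 [ 0.6021 -0.868   0.0443] 2.75
```

View pics/w2.png

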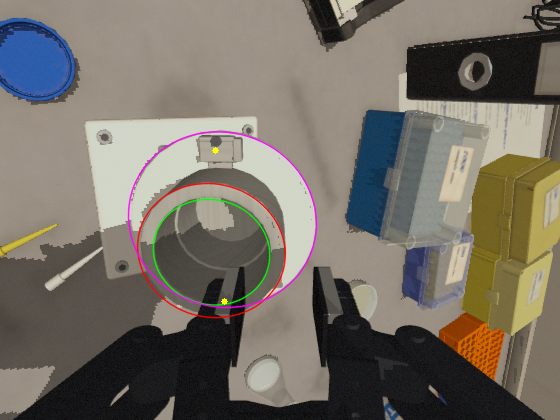

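```bash
python3 -c "
import cv2,numpy as np
f=lambda n:cv2.resize(cv2.imread(n)[120:320,120:325],(400,390),interpolation=2)
cv2.imwrite('pics/c2.png',np.hstack([f('pics/w2.png'),f('pics/w2_raw.png')]))"
```

```text
(no output)
```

View pics/c2.png

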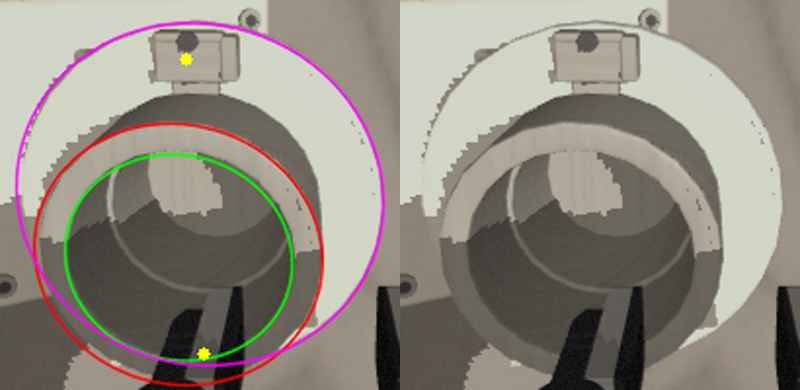

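{"name": "carry_out", "arguments": {
  "series": [
    [0.001,0,-0.001,0.004,0,0.12,0.3],
    [0.001,0,-0.001,0.004,0,0.222,0.3],
    [0.001,0,-0.001,0.004,0,0.222,0.3],
    [0.001,0,-0.001,0.004,0,0.222,0.3]
  ]
}}

```text
clock: 3.25
eef_pos: [523.9, 209.4, 119.4]
tcp_rot: [2.618, -0.001, 1.483]
contact_force: [0.4, -0.2, -0.6]
opening: 0.351
grasp_force: 0.0
```

```bash
sed -i 's/501.5,210.9/502.4,211.8/' to.py; python3 to.py 0,15
```

```text
0,15 [ 0.     -0.0003  0.0001  0.002  -0.0017  0.0056]
local [34.4339 -0.4924 16.4018] err [ 0.     -0.0003  0.0047  0.     -0.0017 -0.    ]
[523.8904 209.3879 119.4213] [ 0.5622  0.2803  2.1911 -0.9294  0.3868  1.475 ] 0.3512880149122548 [ 0.4245 -0.2144 -0.5716] 3.25
```

{"name": "carry_out", "arguments": {
  "series": [
    [0,0,0,0,0,0,1],
    [0,0,0,0,0,0,1],
    [0,0,0,0,0,0,1],
    [0,0,0,0,0,0,1]
  ],
  "force": 70
}}

```text
clock: 3.75
eef_pos: [523.2, 209.2, 118.7]
tcp_rot: [2.619, -0.001, 1.482]
contact_force: [-12.7, 1.6, 13.1]
opening: 0.076
grasp_force: 63.6
```

```bash
python3 to.py 0,15; python3 to.py 10,16.5 20,16.5 30,16.5 40,16.5
```

```text
0,15 [-0.0003 -0.0003  0.      0.0029  0.0022  0.0046]
local [33.4624 -0.7302 16.1374] err [-0.0003 -0.0003  0.007  -0.      0.0021 -0.    ]
[523.163  209.2141 118.7066] [ 0.5623  0.2809  2.1923 -0.9301  0.386   1.4766] 0.07570150280340901 [-12.6691   1.5747  13.1314] 3.75
10,16.5 [-0.0003 -0.0003 -0.0555  0.0265  0.0001 -0.0014]
20,16.5 [-0.0003 -0.0004 -0.1111  0.0494 -0.006  -0.0014]
30,16.5 [-0.0002 -0.0004 -0.1666  0.0709 -0.0161 -0.0014]
40,16.5 [-0.0002 -0.0004 -0.2222  0.0903 -0.0297 -0.0013]
local [33.4624 -0.7302 16.1374] err [-0.0003 -0.0003  0.007  -0.      0.0021 -0.    ]
[523.163  209.2141 118.7066] [ 0.5623  0.2809  2.1923 -0.9301  0.386   1.4766] 0.07570150280340901 [-12.6691   1.5747  13.1314] 3.75
```

{"name": "carry_out", "arguments": {
  "series": [
    [0,0,-0.033,0.014,-0.002,-0.0015,1],
    [0,0,-0.072,0.031,-0.0055,-0.002,1],
    [0,0,-0.111,0.047,-0.01,-0.002,1],
    [0,0,-0.15,0.062,-0.017,-0.002,1],
    [0,0,-0.183,0.074,-0.024,-0.002,1],
    [0,0,-0.211,0.084,-0.031,-0.002,1],
    [0,0,-0.211,0.084,-0.031,-0.002,1],
    [0,0,-0.211,0.084,-0.031,-0.002,1]
  ],
  "force": 80
}}

```text
clock: 4.75
eef_pos: [518.4, 230.7, 114.7]
tcp_rot: [2.715, 0.311, 2.076]
contact_force: [-6.4, 3.1, 6.7]
opening: 0.072
grasp_force: 85.3
```

```bash
python3 look.py w3 -.089 502.4 211.8 88;python3 to.py 38,60; python3 -c "
import cv2,numpy as np
f=lambda n:cv2.resize(cv2.imread(n)[60:330,100:380],(400,386),interpolation=2)
cv2.imwrite('pics/c3.png',np.hstack([f('pics/w3.png'),f('pics/w3_raw.png')]))"
```

```text
[518.42  230.713 114.736] [2.715 0.311 2.076] [ 0.611  0.299  2.178 -0.941  0.408  0.868] 4.8
38,60 [-0.0002 -0.0005 -0.0006 -0.0002  0.0049 -0.1759]
local [25.7314 20.262  16.0165] err [-0.0002 -0.0005 -0.0018  0.      0.005  -0.    ]
[518.4202 230.713  114.7364] [ 0.6109  0.2988  2.1782 -0.9406  0.408   0.8683] 0.06922289299481452 [-7.2964  2.8076  7.3545] 4.8
```

View pics/c3.png

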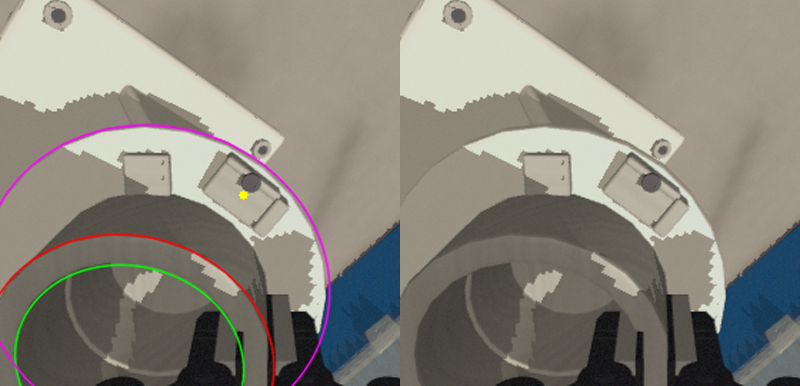

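{"name": "carry_out", "arguments": {
  "series": [
    [0,0,0,0,0,-0.03,1],
    [0,0,0,0,0,-0.08,1],
    [0,0,0,0,0,-0.15,1],
    [0,0,0,0,0,-0.23,1],
    [0,0,0,0,0,-0.31,1],
    [0,0,0,0,0,-0.39,1],
    [0,0,0,0,0,-0.47,1],
    [0,0,0,0,0,-0.54,1]
  ],
  "force": 80
}}

```text
clock: 5.8
eef_pos: [450.8, 236.1, 231.9]
tcp_rot: [2.717, 0.311, 2.076]
contact_force: [0.1, -0.3, -2.3]
opening: 0.075
grasp_force: 84.1
```

Run:
```python
from h import *
np.set_printoptions(precision=4,suppress=True)
for c in("top","side"):
    im=r.grab_frame(c); cv2.imwrite(f"pics/{c}1.png",im[...,::-1])
    d=r.silhouettes(c,"mat")[0]
    n,_,st,cen=cv2.connectedComponentsWithStats(d["region"].astype(np.uint8)); m=np.argmax(st[1:,4])+1
    print(c,d["score"],st[m],onz(c,cen[m][::-1],4),onz(c,(st[m][1]+st[m][3]/2,st[m][0]+st[m][2]/2),4))
M=onz("top",(221.8,376.2),4);print(M)
p0,M0=tool();s=r.sense();print(p0,s["qpos"],s["opening"],s["grasp_force"],s["contact_force"])
# upright tool: rotate tool so z is down, minimal
ax=np.cross(M0[:,2],[0,0,-1.]);ang=np.arccos(-M0[2,2]);U=R.from_rotvec(ax/np.linalg.norm(ax)*ang).as_matrix()@M0
H=hold(-.089);yaw=np.degrees(np.arctan2(U[1,1],U[0,1]));print("tool y azimuth",yaw)
np.save("U.npy",U)
```

```text
top 0.58 [ 350  194   54   55 2270] [ 531.8345 -198.8745    4.    ] [ 530.1917 -201.815     4.    ]
side 0.78 [ 234  287   71   47 2644] [ 533.6932 -207.6211    4.    ] [ 534.6207 -209.1579    4.    ]
[ 529.3248 -199.5469    4.    ]
[451.4833 236.3447 231.2005] [ 0.7253  0.0141  2.1738 -0.6185  0.6747  0.5873] 0.07331175025548098 84.06208032014547 [ 0.1852 -0.0447 -1.3679]
tool y azimuth 32.880261083931316
```

```bash
cat >> h.py <<'E'
def down(az):
    y=np.array([np.cos(az),np.sin(az),0]);z=np.array([0,0,-1.]);return np.c_[np.cross(y,z),y,z]
E
python3 - <<'E'
from h import *
np.set_printoptions(precision=4,suppress=True)
print(rel(np.array([490,30,230.]),down(np.radians(16))))
E
```

```text
[ 0.1451  0.0821  0.0916 -0.7568 -0.3443  0.1169]
```

{"name": "carry_out", "arguments": {
  "series": [
    [0.022,0.012,0.014,-0.11,-0.05,0.018,1],
    [0.05,0.029,0.032,-0.27,-0.12,0.041,1],
    [0.083,0.047,0.052,-0.43,-0.196,0.067,1],
    [0.116,0.066,0.073,-0.6,-0.275,0.094,1],
    [0.138,0.078,0.087,-0.72,-0.327,0.111,1],
    [0.145,0.082,0.0916,-0.757,-0.344,0.117,1],
    [0.145,0.082,0.0916,-0.757,-0.344,0.117,1]
  ]
}}

```text
clock: 6.88
eef_pos: [490.2, 29.5, 229.1]
tcp_rot: [-3.14, 0.001, 1.849]
contact_force: [0.8, -0.1, -2.3]
opening: 0.073
grasp_force: 84.2
```

Run:
```python
from h import *
np.set_printoptions(precision=4,suppress=True)
print(rel(np.array([565,-202,180.]),down(0)),r.sense()["eef_pos"],r.sense()["tcp_rot"],r.sense()["qpos"])
```

```text
[-0.0004  0.0004  0.0885 -0.9723  0.034   0.1973] [490.17    29.4752 229.0853] [-3.1401  0.001   1.8488] [ 0.0579  0.1464  1.9144 -0.0015  1.0821 -0.2194]
```

{"name": "carry_out", "arguments": {
  "series": [
    [0,0,0.012,-0.12,0.004,0.02,1],
    [0,0,0.03,-0.32,0.011,0.05,1],
    [0,0,0.05,-0.53,0.018,0.09,1],
    [0,0,0.066,-0.73,0.025,0.14,1],
    [0,0,0.08,-0.89,0.031,0.18,1],
    [0,0,0.0885,-0.972,0.034,0.197,1],
    [0,0,0.0885,-0.972,0.034,0.197,1],
    [0,0,0.0885,-0.972,0.034,0.197,1]
  ]
}}

```text
clock: 7.88
eef_pos: [565.3, -199.7, 181.2]
tcp_rot: [-3.141, 0.001, 1.574]
contact_force: [-0.6, -0.5, -1.8]
opening: 0.069
grasp_force: 84.2
```

Run:
```python
from h import *
np.set_printoptions(precision=4,suppress=True)
p0,M0=tool();print(p0,r.sense()["tcp_rot"],r.sense()["contact_force"],r.sense()["opening"])
O=p0+M0@[0,-34,56];print("cup",O)
a=np.linspace(0,2*np.pi,60);out=[]
for c in("side","top"):
    im=r.grab_frame(c)[...,::-1].copy()
    for rad,z in((28,0),(38,80)):
        q=proj(c,O+np.c_[rad*np.cos(a),rad*np.sin(a),0*a+z]);cv2.polylines(im,[np.int32(q*8)],True,(0,0,255),1,cv2.LINE_AA,3)
    q=proj(c,np.array([531,-202,4])+np.c_[75*np.cos(a),75*np.sin(a),0*a]);cv2.polylines(im,[np.int32(q*8)],True,(0,255,0),1,cv2.LINE_AA,3)
    u,v=np.int32(proj(c,O)[0]);out.append(cv2.resize(im[v-70:v+70,u-70:u+70],(400,400),interpolation=2))
cv2.imwrite("pics/c4.png",np.hstack(out))
```

```text
[ 565.2521 -199.6698  181.1637] [-3.1412  0.0006  1.574 ] [-0.5773 -0.4979 -1.7845] 0.0688650299916369
cup [ 531.2318 -199.814   125.1762]
```

View pics/c4.png

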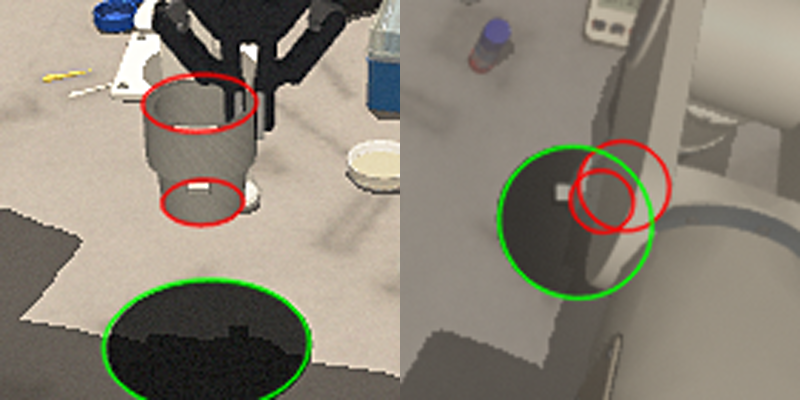

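{"name": "carry_out", "arguments": {
  "series": [
    [0,0,0,0,0,0.06,1],
    [0,0,0,0,0,0.16,1],
    [0,0,0,0,0,0.27,1],
    [0,0,0,0,0,0.37,1],
    [0,0,0,0,0,0.43,1],
    [0,0,0,0,0,0.45,1],
    [0,0,0,0,0,0.45,1],
    [0,0,0,0,0,0.45,1]
  ]
}}

```text
clock: 8.98
eef_pos: [566.1, -201.6, 69.4]
tcp_rot: [3.14, 0.002, 1.572]
contact_force: [0.6, -0.6, -2.7]
opening: 0.071
grasp_force: 84.2
```

{"name": "carry_out", "arguments": {
  "series": [
    [0,0,0,0,0,0.006,1],
    [0,0,0,0,0,0.012,1],
    [0,0,0,0,0,0.018,1],
    [0,0,0,0,0,0.018,1],
    [0,0,0,0,0,0.018,1]
  ],
  "force": 60
}}

```text
clock: 9.6
eef_pos: [565.5, -201.4, 64.0]
tcp_rot: [-3.141, 0.001, 1.572]
contact_force: [-0.1, 1.4, -2.1]
opening: 0.075
grasp_force: 84.2
```

Expected contact near TCP z ≈ 60; creep on in 1 mm steps.

{"name": "carry_out", "arguments": {
  "series": [
    [0,0,0,0,0,0.004,1],
    [0,0,0,0,0,0.008,1],
    [0,0,0,0,0,0.01,1],
    [0,0,0,0,0,0.01,1]
  ]
}}

```text
clock: 10.1
eef_pos: [565.5, -201.4, 61.5]
tcp_rot: [-3.141, 0.001, 1.572]
contact_force: [0.2, -0.1, -1.4]
opening: 0.072
grasp_force: 84.2
```

{"name": "carry_out", "arguments": {
  "series": [
    [0,0,0,0,0,0.002,1],
    [0,0,0,0,0,0.004,1],
    [0,0,0,0,0,0.004,1]
  ]
}}

```text
clock: 10.48
eef_pos: [565.5, -201.4, 60.5]
tcp_rot: [-3.141, 0.001, 1.572]
contact_force: [-0.1, -0.3, -2.1]
opening: 0.073
grasp_force: 84.2
```

{"name": "carry_out", "arguments": {
  "series": [
    [0,0,0,0,0,0.002,1],
    [0,0,0,0,0,0.004,1],
    [0,0,0,0,0,0.004,1]
  ]
}}

```text
clock: 10.85
eef_pos: [566.0, -201.6, 60.0]
tcp_rot: [3.141, 0.001, 1.572]
contact_force: [0.9, -0.7, 2.9]
opening: 0.078
grasp_force: 85.4
```

{"name": "carry_out", "arguments": {
  "series": [
    [0,0,0,0,0,0,0.7],
    [0,0,0,0,0,0,0.5],
    [0,0,0,0,0,0,0.4],
    [0,0,0,0,0,0,0.4]
  ]
}}

```text
clock: 11.35
eef_pos: [565.4, -201.4, 59.5]
tcp_rot: [-3.141, 0.001, 1.572]
contact_force: [-0.2, -0.6, -0.4]
opening: 0.296
grasp_force: 0.0
```

{"name": "carry_out", "arguments": {
  "series": [
    [0,0,0,0,0,-0.04,0.4],
    [0,0,0,0,0,-0.12,0.4],
    [0,0,0,0,0,-0.25,0.4],
    [0,0,0,0,0,-0.4,0.4],
    [0,0,0,0,0,-0.5,0.4],
    [0,0,0,0,0,-0.5,0.4],
    [0,0,0,0,0,-0.5,0.4]
  ]
}}

```text
clock: 12.22
eef_pos: [565.1, -201.1, 184.1]
tcp_rot: [-3.141, 0.001, 1.572]
contact_force: [0.2, -0.3, 0.0]
opening: 0.302
grasp_force: 0.0
```

Run:
```python
from h import *
a=np.linspace(0,2*np.pi,60)
O=np.array([531.5,-201.5,4]);c="side";im=r.grab_frame(c)[...,::-1].copy()
for rad,z in((28,0),(38,80),(75,0)):
    q=proj(c,O+np.c_[rad*np.cos(a),rad*np.sin(a),0*a+z]);cv2.polylines(im,[np.int32(q*8)],True,(0,0,255),1,cv2.LINE_AA,3)
u,v=np.int32(proj(c,O)[0]);A=cv2.resize(im[v-130:v+60,u-90:u+100],(400,400),interpolation=2)
B=cv2.resize(r.grab_frame("wrist")[...,::-1],(400,300));B=np.vstack([B,np.zeros((100,400,3),np.uint8)])
cv2.imwrite("pics/c5.png",np.hstack([A,B]))
```

```text
(no output)
```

View pics/c5.png

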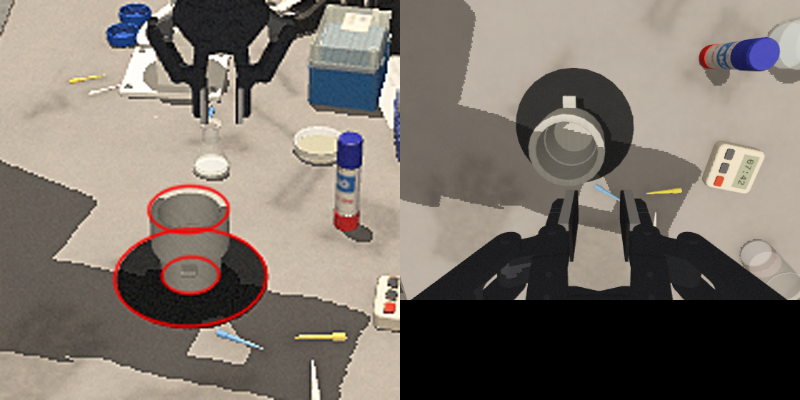

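The cup stands upright in the middle of the mat, matching the overlay (foot about (190,273) in the left crop). The gripper is clear of it, and the flask, dish, glue stick and caps in view are undisturbed.

```bash
python3 -c "
from rig import r
print(r.sign_off())"
```

```text
the job is handed in; nothing more can be done
None
```

The cup was twisted out of the clips, pulled clear and stood upright in the middle of the mat, then released. The job is handed in, but the hand-in returned no verdict, so this rests on the final pictures.

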